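Meter the film scanner's lamp and hold its lid at the mark

TASK

To measure the film scanner's lamp, stand the light meter (the short black puck with the white dome) upright on the scanner's deck, midway between the two large waisted rollers beyond the lamp house and in line with them, and let go of it. Then lift the lamp house's hinged lid (the upright fin on it is its handle) until it is parallel to the steel pointer arm set beside it, and finish while the gripper's fingers still hold it there: it falls shut if let go. Leave the pointer, the meter and everything else on the bench where they are.

Things in the scene. Friction and masses are not known exactly. Their poses are not given: they have to be found in the camera images.
- meter: Light meter, a loose upright black puck 44 mm in diameter and 34 mm high with a 14 mm high white dome (32 mm across) on top, 48 mm in all, about 0.12 kg. Stands dome up on the bench left of the scanner. Origin: centre of its underside; z up.
- gate_mid (a point): Point on the deck's top (70 mm above the bench) midway between the two large fixed grey waisted rollers (44 mm in diameter, 52 mm high, axes 170 mm apart along y). Axes: x away from the robot, square to the lid's hinge line; y along the hinge and the rollers' line; z up; yaw within 0.15 rad of the world's. Lamp house wall (90 mm high) 90 mm to -x; low posts (42 mm) from 110 mm to +x.
- lid (a joint): Angle (rad) of the lamp house's lid: 0 shut and level (at the start), growing as its far edge rises, up to 1.5. Free hinge along the lid's near edge (nearest the robot); the lid, about 0.35 kg, falls shut if released.
- lid_hinge (a point): Point on the lid's hinge axis, middle of its width, 160 mm above the bench. Lid: dark steel plate 130 mm (x, from the hinge) by 150 mm (y) by 6 mm, its underside at z = 0. The frame turns with the lid: x from hinge to free edge, y along the hinge, z up when shut. The scanner's 70 mm high deck reaches 20 mm to -x and 200 mm to +y (towards the meter) of this point.
- fin (a point): Upright aluminium fin fixed on the lid near its far edge: 30 mm (x) by 12 mm thick (y) by 46 mm high (z). Origin: middle of its foot on the lid's upper face, at x 108 mm, z 6 mm from lid_hinge; axes as the lid's, so its wide faces look along the hinge line and can be pinched from above.
- pointer (a joint): Angle (rad) of the pointer arm that marks the wanted lid angle, measured exactly as the lid's: the lid is at the mark when both joints read the same. Set anywhere from 0.4 to 0.8; stiff, not to be moved.
- pointer_tip (a point): Centre of the 12 mm ball at the end of the pointer arm, a steel bar 95 mm long, 4 mm thick and 8 mm deep that turns about the lid's hinge line, 86 mm to the left (+y) of the lid's middle, in front of a fixed scale disc 100 mm in diameter. Its frame's x runs along the arm from the hinge line to the ball.
- cap: Bystander: flat black lens cap, 64 mm in diameter, 14 mm high, loose on the bench near the meter. Origin: centre of its underside.
- spare: Bystander: loose dark grey waisted roller, 44 mm in diameter, 52 mm high, upright on the bench near the meter. Origin: centre of its underside.
- lens: Bystander: black camera lens, 78 mm in diameter, 85 mm high, standing on the bench at the left. Origin: centre of its underside.
- tkey: Bystander: T-handled hex key lying on the bench beyond the meter: blue handle 100 mm (y) by 26 mm by 20 mm high, steel shank 120 mm towards its +x. Origin: underside of the handle's middle.
- lkey: Bystander: steel L-shaped hex key lying flat, 100 mm (its +x) by 34 mm (its +y), 6 mm thick. Origin: underside of its bend.
- rule: Bystander: steel rule 160 by 28 by 4 mm lying on the bench. Origin: centre of its underside.
Not all that is in view belongs to the job. What is shaped like the meter but red is not meant.

How it is judged (in metres and radians):
On the way, in this order (a step that is already met when the one before it is completed fails the run):
1. the meter stands released midway between the two large rollers, the lid still shut (horizontal distance between meter and gate_mid below 0.015 m and z of meter in the frame of gate_mid between -0.005 and 0.006 m and angle between meter's own z axis and vertical below 0.1 rad and linear speed of meter below 0.03 m/s and contact force between the fingers and meter below 0.1 N and value of joint lid below 0.1 rad), for 0.2 s.
2. the lid is raised to the pointer's angle, held by the fingers (angle between the x axis of fin and the x axis of pointer_tip, either way round below 0.07 rad and contact force between the fingers and lid above 0.5 N and horizontal distance between meter and gate_mid below 0.015 m), for 0.2 s.
At the end, for the whole second after the job is handed in: The lid is within 0.07 rad (4 degrees) of the pointer's angle, still (under 0.1 rad/s), with the fingers on it (over 0.5 N); the meter stands upright (within 0.1 rad) and untouched on the deck within 15 mm of the midpoint of the two large rollers (all of step 2 and velocity of joint lid between -0.1 and 0.1 rad/s and z of meter in the frame of gate_mid between -0.005 and 0.006 m and angle between meter's own z axis and vertical below 0.1 rad and linear speed of meter below 0.03 m/s and contact force between the fingers and meter below 0.1 N); the arm keeps its last pose, push and grip.
It fails at once if the pointer is moved by more than 8 mm at its tip (distance of pointer_tip from where it was at the start of the episode above 0.008 m).
It fails at once if a bystander on the bench is moved by more than 30 mm (distance of any of cap, spare, lens, tkey, lkey, rule from where it was at the start of the episode above 0.03 m).
It also fails if it takes over 48 s, if anything falls off the work surface, if the arm or the gripper's body presses on something with over 40 N, if the wrist force passes 120 N, or if a joint passes its speed limit or range.

ROBOT

A 6-joint arm with a two-finger parallel gripper is mounted at the origin on the work surface. World frame = base frame: x ahead of the robot, y to its left, z up, the work surface at z = 0. Lengths are in mm, angles in rad, forces in N, time in s.
With the tool pointing down it reaches from about 275 to 825 mm from the base axis. Payload 4.9 kg.
Tool frame: the origin (TCP) lies on the centre line of the jaws, within the pads' length; the fingertips stand 8 mm ahead of it and the grasp point (between the pads) lies 11 mm behind it; z points along the fingers, y is the line along which they close (so a half turn about z gives the same grasp; the last joint's range is limited). The gripper opens to 85 mm and grips with 20 to 120 N. Pads are 22 mm wide; open, the fingers measure 114 mm over their backs; the gripper's body (76 mm by 85 mm) begins 54 mm behind the grasp point. The pads swing forward as they close: fully open they stand 13 mm farther back than shut.
Start: joints at [1.186, 0.326, -0.193, 1.052, 0, 1.437], TCP at [136.492, 532.812, 239.281] pointing down, gripper open.
Joint ranges: [-2.65, 2.65], [-0.97, 1.79], [-1.3, 1.35], [-1.93, 2.1], [-1.47, 1.37], [-3.14, 3.14]. Speed limits (rad/s): [2.57, 2.57, 3.14, 3.14, 3.14, 3.14].

INTERFACE

Orientations are given as a unit quaternion [x, y, z, w].
In Python, from plant import readout, imaging, env gives the robot as it stands.
- The arm moves only by the tool servo_tool, never from a script. Its argument "commands" is a list of rows, each a list of 7 numbers: the turn, a rotation vector about the tool's x, y, z in degrees, then the shift along the tool's x, y, z in m, then the finger opening in m, from 0 to 0.0854. A call has 1 to 12 rows; each row is the pose to reach, as a shift and turn from the pose commanded when the call began, along the tool's axes at that moment; what a row does not reach only later rows make up. A row lasts 1/12 s, in which the tool goes at most 41.7 mm and 7.16 degrees, less where a joint would pass 70% of its speed; a pose out of reach is approached as far as the arm can. A call with a gripper value outside its range is refused whole. The fingers move at their own pace and stop on an object; the grip force is fixed at half the most. Time passes only in rows, so rows that repeat a pose let the fingers close. It gives the time, the measured TCP pose, the force, the opening and the grip force at its end, in the units of the state.
- readout.sense(): the state, without advancing time (a new reading comes with each control period).
- imaging.read_camera(name): name is "side" or "top" or "wrist"; returns a dict with "pixels" (400x640x3 uint8, red, green, blue), "vertical_fov" (degrees; the focal length in pixels is half the picture's height over the tangent of half this angle, whatever the lens; pixels are square), "cx", "cy" (the principal point, pixels), "distortion" ([k1, k2, p1, p2, k3] as OpenCV has them; the pictures are not rectified), "R" (3x3) and "t" (3): a world point X has camera coordinates R X + t. Camera axes: x right, y down, z forward; pixel columns grow to the right and rows downward; lengths in mm; the calibration is good to about 2 mm. A picture is of the moment at which its call begins. There is no depth.
- env.sign_off(): hands the job in; it is judged then, once.
The state is a dict: "clock": time; "joints": joint angles; "qd": joint speeds; "tau": joint torques, N m; "ee_pos": TCP position; "ee_rot": TCP orientation; "wrist_force": force on the tool from outside, world axes, zero at the start; "ft_torque": the same for the moment, N m; "opening": opening from 0.0 (shut) to 1.0 (fully open); "grip_force": force on a finger pad.
Only numpy, scipy, OpenCV 4.12 (cv2) and the standard library are available. Lean on these libraries where they do the work, as an engineer would, in place of code of your own. Each camera call takes 0.05 s, during which the arm holds its last target. There are 200 camera calls.

## Working session

There is one attempt and no reset: what is moved stays moved. The work goes in short steps, Python scripts to look and compute and a tool call to move; the robot and the scene stay as the last step left them, time stands still between calls to the robot, and variables do not carry over. Pictures are saved under pics/ and viewed, at most 13 in all, crops included, and the job is handed in when it is done.

Besides the shell and the picture viewer there is one more tool, called after ">>>" as name(argument=value, ...) on one line, values as JSON. servo_tool: Moves the arm, as the interface text tells. Its arguments: {"type":"object","properties":{"commands":{"type":"array"}},"required":["commands"]}

```bash
mkdir -p pics; cat > h.py <<'E'
import numpy as np, cv2, pickle
from plant import readout, imaging, env
from scipy.spatial.transform import Rotation as Ro
def K(c):
    f=200/np.tan(np.radians(c["vertical_fov"])/2)
    return np.array([[f,0,c["cx"]],[0,f,c["cy"]],[0,0,1]])
def ray(c,uv):
    p=cv2.undistortPoints(np.array([[uv]],float),K(c),np.array(c["distortion"],float))[0,0]
    R=np.array(c["R"]);t=np.array(c["t"]);return -R.T@t, R.T@np.array([p[0],p[1],1])
def onz(c,uv,z):
    o,d=ray(c,uv);return o+d*(z-o[2])/d[2]
def tri(c1,u1,c2,u2):
    A=np.zeros((3,3));b=np.zeros(3)
    rs=[ray(c1,u1),ray(c2,u2)]
    for o,d in rs:
        d=d/np.linalg.norm(d);P=np.eye(3)-np.outer(d,d);A+=P;b+=P@o
    X=np.linalg.solve(A,b)
    return X,[round(float(np.linalg.norm(np.cross(X-o,d/np.linalg.norm(d)))),1) for o,d in rs]
def proj(c,X):
    return cv2.projectPoints(np.array(X,float).reshape(-1,3),cv2.Rodrigues(np.array(c["R"],float))[0],np.array(c["t"],float),K(c),np.array(c["distortion"],float))[0].reshape(-1,2)
def snap(n,f):
    c=imaging.read_camera(n);cv2.imwrite(f"pics/{f}.png",c["pixels"][:,:,::-1]);pickle.dump(c,open(f"pics/{f}.pkl","wb"));return c
def load(f): return pickle.load(open(f"pics/{f}.pkl","rb"))
def crop(f,x0,y0,x1,y1,k,out):
    im=cv2.imread(f"pics/{f}.png")[y0:y1,x0:x1];cv2.imwrite(f"pics/{out}.png",cv2.resize(im,None,fx=k,fy=k,interpolation=cv2.INTER_CUBIC))
E
python3 - <<'E'
from h import *
for n in ["side","top","wrist"]:
    c=snap(n,n+"0"); R=np.array(c["R"]);print(n,-R.T@np.array(c["t"]),R[2],c["vertical_fov"],c["distortion"])
print(readout.sense())
E
```

```text
side [ 189.03142042 -513.79010657  851.68011097] [ 0.30979915  0.68022775 -0.66431521] 43.06580723408777 [-0.00731247  0.          0.          0.          0.        ]
top [ 424.89690735  223.79003649 1179.54970748] [ 1.29729107e-01  8.60296116e-04 -9.91549101e-01] 48.02609460346227 [-0.07393995  0.          0.          0.          0.        ]
wrist [ 54.68644784 554.41662336 372.79991411] [ 0.31750679 -0.08216272 -0.94468975] 60.04416737331776 [-0.02121436  0.          0.          0.          0.        ]
{'clock': 0.15, 'joints': array([ 1.18574228e+00,  3.26833275e-01, -1.93313263e-01,  1.05199360e+00,
        2.00138451e-05,  1.43658863e+00]), 'qd': array([ 0.00216234, -0.0018396 ,  0.00266284,  0.00013909,  0.00158259,
       -0.00043089]), 'tau': array([ 1.43080222e-03, -4.43700528e+01,  2.62667388e+01,  1.04339424e-02,
       -1.35113141e-04, -4.59822580e-07]), 'ee_pos': array([136.35516315, 532.40678015, 238.66475679]), 'ee_rot': array([ 1.25094575e-01,  9.92144594e-01, -6.46817939e-04, -1.82165810e-04]), 'wrist_force': array([ 0.06938076, -0.83997676, -0.19452288]), 'ft_torque': array([-0.03985127, -0.03788883,  0.02364751]), 'grip_force': 0.0, 'opening': 1.0020075819251377}
```

View pics/top0.png

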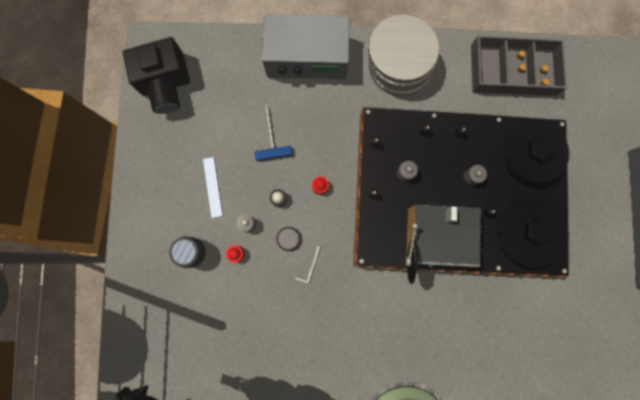

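View pics/side0.png

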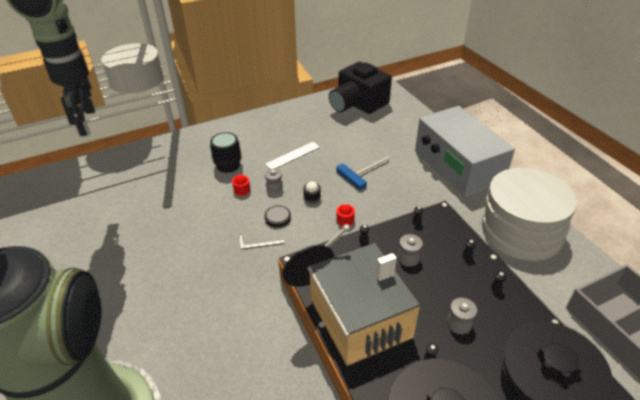

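Top view: the wanted meter is the black puck with a white dome at (278,198). Lookalikes are the red pucks at (320,185) and (235,254), the spare roller at (246,223) and the cap at (288,238). In the side view the meter is at (313,190), the gate rollers at (411,250) and (462,315), the fin at (387,267) and the pointer ball at about (346,230).

```bash
python3 - <<'E'
from h import *
crop("top0",255,140,495,290,3.3,"ctop"); crop("side0",270,160,500,380,2.7,"cside")
a,b=load("top0"),load("side0")
print(proj(a,[[136,532,239]]))
for n,u,z in [("meter dome",(278,197),40),("rollL",(409,170),122),("rollR",(478,174),122),("fin",(453,214),205)]: print(n,onz(a,u,z))
for n,u,z in [("meter",(313,188),40),("rollL",(411,241),122),("rollR",(462,304),122),("fin",(387,260),205)]: print(n,onz(b,u,z))
E
```

```text
[[167.58562348 395.48210277]]
meter dome [577.44669381 340.25287916  40.        ]
rollL [639.97638185  19.75691266 122.        ]
rollR [ 634.88535913 -148.40264672  122.        ]
fin [527.4981137  -61.49109072 205.        ]
meter [575.59552162 331.83416318  40.        ]
rollL [638.91745967  18.51314891 122.        ]
rollR [ 634.41306261 -144.60400328  122.        ]
fin [528.1583461 -60.1550958 205.       ]
```

View pics/ctop.png

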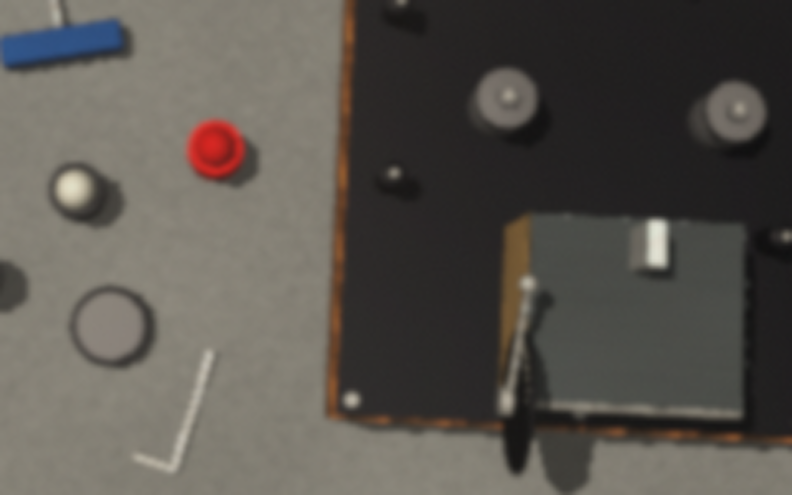

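View pics/cside.png

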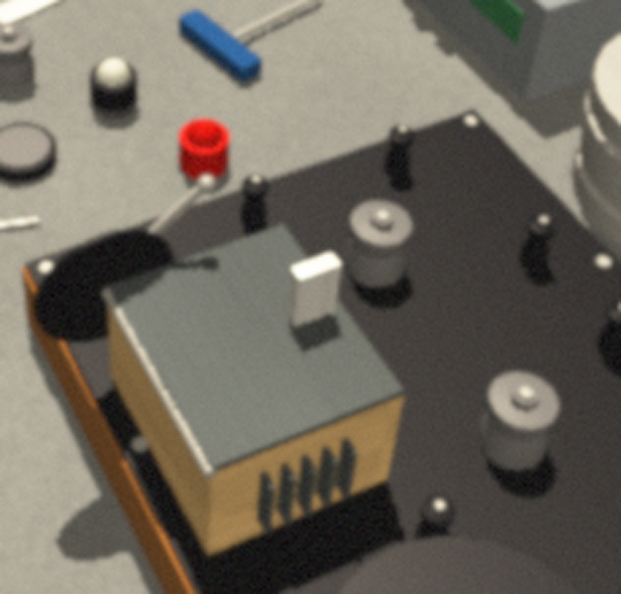

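Crops confirm the choice: the meter has a white dome at top (277,197) and side (312,187), and the red one is separate. The ball is at top (415,226) and side (347,227). I'll triangulate these.

```bash
python3 - <<'E'
from h import *
a,b=load("top0"),load("side0")
T=lambda x,y:(255+x/3.3-.35,140+y/3.3-.35); S=lambda x,y:(270+x/2.7-.3,160+y/2.7-.3)
P=dict(rollL=(T(507,98),S(380,223)),rollR=(T(736,111),S(522,400)),ball=(T(528,284),S(207,182)),farL=(T(530,213),S(283,225)),farR=(T(745,222),S(402,395)),
 nearR=(T(742,413),S(212,470)),finTop=(T(656,244),S(316,270)),meter_dome=(T(75,187),S(113,72)))
for k,(u,v) in P.items():
    X,r=tri(a,u,b,v);print(k,X.round(1),r)
for k in("rollL","rollR"): print(k,onz(a,P[k][0],122).round(1),onz(b,P[k][1],122).round(1))
print("meter",onz(a,T(76,190),34).round(1),onz(a,T(75,187),42).round(1), onz(b,S(113,72),42).round(1))
# masks: dome and black disc
im=a["pixels"][185:212,265:295].astype(int);g=im.sum(2)/3
m=np.array(g>150,np.uint8);y,x=np.nonzero(m);print("dome",x.mean()+265,y.mean()+185,m.sum(),"->",onz(a,(x.mean()+265,y.mean()+185),42).round(1))
E
```

```text
rollL [641.6  20.8 115.2] [1.4, 1.4]
rollR [ 636.5 -149.1  115.7] [1.6, 1.6]
ball [498.3  26.2 218.1] [0.5, 0.5]
farL [551.7  13.7 163.6] [0.6, 0.6]
farR [ 547.5 -137.2  161.7] [2.7, 2.7]
nearR [ 417.1 -133.   164.5] [0.6, 0.6]
finTop [527.5 -61.4 207.6] [0.7, 0.7]
meter_dome [578.4 342.8  36. ] [1.4, 1.4]
rollL [641.5  21.5 122. ] [636.   16.1 122. ]
rollR [ 636.6 -147.7  122. ] [ 631.  -151.8  122. ]
meter [577.6 341.7  34. ] [578.9 341.7  42. ] [574.1 336.8  42. ]
dome 276.43548387096774 196.38709677419354 62 -> [578.7 344.1  42. ]
```

```bash
cat >> h.py <<'E'
def go(pos,yaw,tilt=0,s=None):
    "row for TCP at pos; tool z down, tool x at yaw, then tilted about world axis of hinge"
    s=s or readout.sense()
    R0=Ro.from_quat(s["ee_rot"]); x=np.array([np.cos(yaw),np.sin(yaw),0]);z=np.array([0,0,-1.])
    R1=Ro.from_matrix(np.c_[x,np.cross(z,x),z]); 
    h=np.array([0.030,.9995,0]); R1=Ro.from_rotvec(-h*tilt)*R1   # +tilt raises far edge
    print(s["clock"],s["ee_pos"].round(1),"rv",(R0.inv()*R1).as_rotvec(degrees=True).round(2),"sh",(R0.inv().apply(np.array(pos)-s["ee_pos"])/1000).round(4),"F",s["wrist_force"].round(1),s["grip_force"],round(s["opening"],2))
E
python3 -c "
from h import *
go([578,342.5,150],1.54)"
```

```text
0.15 [136.4 532.4 238.7] rv [-7.000e-02  4.000e-02  7.739e+01] sh [-0.475  -0.0742  0.0887] F [ 0.1 -0.8 -0.2] 0.0 1.0
```

>>> servo_tool(commands=[[0,0,77.4,-0.475,-0.074,0.089,0.085],[0,0,77.4,-0.475,-0.074,0.089,0.085],[0,0,77.4,-0.475,-0.074,0.089,0.085],[0,0,77.4,-0.475,-0.074,0.089,0.085],[0,0,77.4,-0.475,-0.074,0.089,0.085],[0,0,77.4,-0.475,-0.074,0.089,0.085],[0,0,77.4,-0.475,-0.074,0.089,0.085],[0,0,77.4,-0.475,-0.074,0.089,0.085],[0,0,77.4,-0.475,-0.074,0.089,0.085],[0,0,77.4,-0.475,-0.074,0.089,0.085],[0,0,77.4,-0.475,-0.074,0.089,0.085],[0,0,77.4,-0.475,-0.074,0.089,0.085]])

```text
clock: 1.15
ee_pos: [581.0, 341.1, 149.0]
ee_rot: [0.72, 0.694, -0.0, 0.0]
wrist_force: [-0.4, 1.0, 1.1]
opening: 0.994
grip_force: 0.0
```

```bash
python3 - <<'E'
from h import *
c=snap("wrist","w1"); print(proj(c,[[578,342.5,34]]))
im=c["pixels"].astype(int); g=im.min(2)
m=((g>150)).astype(np.uint8)
n,l,st,ce=cv2.connectedComponentsWithStats(m)
for i in range(1,n):
    if st[i,4]>150: print(st[i],ce[i],onz(c,ce[i],42).round(1))
go([578,342.5,18],1.54)
E
```

```text
[[320.15042277 194.57712667]]
[315 184  17  15 154] [322.47402597 190.14285714] [580.1 348.6  42. ]
1.2 [585.2 338.4 147.8] rv [ 0.15  0.14 -0.4 ] sh [ 0.0041 -0.0077  0.1298] F [ 4.1 -0.9  0. ] 0.0 0.99
```

View pics/w1.png

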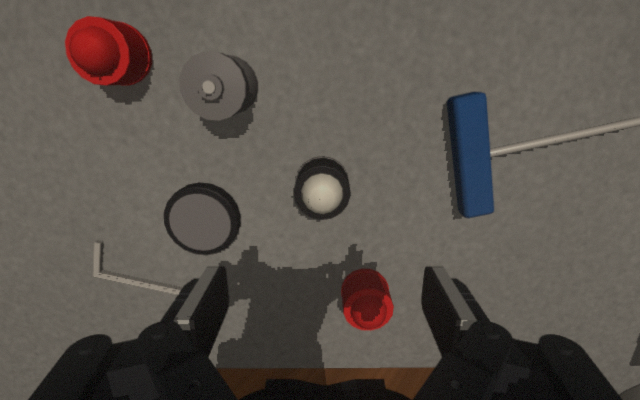

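The wrist view shows the meter at (322,193), clear of its neighbours. The arm was still settling, so I'll hold and measure again.

>>> servo_tool(commands=[[0,0,0,0,0,0,0.085],[0,0,0,0,0,0,0.085],[0,0,0,0,0,0,0.085]])

```text
clock: 1.45
ee_pos: [577.2, 343.6, 150.1]
ee_rot: [0.718, 0.696, -0.0, -0.0]
wrist_force: [-0.1, -0.0, -0.2]
opening: 0.992
grip_force: 0.0
```

```bash
python3 - <<'E'
from h import *
c=snap("wrist","w2"); 
im=c["pixels"].astype(int); sat=im.max(2)-im.min(2); g=im.min(2)
m=((g>95)&(np.indices(g.shape)[0]<240)).astype(np.uint8)
for th in (110,130,150):
  n,l,st,ce=cv2.connectedComponentsWithStats((g>th).astype(np.uint8))
  for i in range(1,n):
    if 100<st[i,4]<3000 and abs(ce[i][0]-322)<40 and abs(ce[i][1]-193)<50: b=st[i];u=(b[0]+b[2]/2-.5,b[1]+b[3]/2-.5);print(th,b,u,onz(c,u,42).round(1))
n,l,st,ce=cv2.connectedComponentsWithStats((im.max(2)<50).astype(np.uint8))
for i in range(1,n):
    if st[i,4]>300 and abs(ce[i][0]-322)<40 and abs(ce[i][1]-193)<50: print("black",st[i])
o,d=ray(c,(322,193));print(d)
go([578,343,18],1.54)
E
```

```text
110 [311 177  35  36 959] (np.float64(328.0), np.float64(194.5)) [580.  347.4  42. ]
130 [315 181  27  27 577] (np.float64(328.0), np.float64(194.0)) [580.  347.8  42. ]
150 [320 186  17  15 154] (np.float64(328.0), np.float64(193.0)) [580.1 348.5  42. ]
black [ 299  161   56   61 1295]
[-0.01902599 -0.31615668 -0.94863318]
1.5 [577.  344.  150.4] rv [-0.04  0.    0.09] sh [-0.001   0.0011  0.1324] F [-0.8 -0.6  0.5] 0.0 0.99
```

>>> servo_tool(commands=[[0,0,0,0.001,0.002,0.06,0.085],[0,0,0,0.001,0.002,0.1,0.085],[0,0,0,0.001,0.002,0.132,0.085],[0,0,0,0.001,0.002,0.132,0.085],[0,0,0,0.001,0.002,0.132,0.085],[0,0,0,0.001,0.002,0.132,0.03],[0,0,0,0.001,0.002,0.132,0.03],[0,0,0,0.001,0.002,0.132,0.03],[0,0,0,0.001,0.002,0.132,0.03],[0,0,0,0.001,0.002,0.132,0.03],[0,0,0,0.001,0.002,0.132,0.03],[0,0,0,0.001,0.002,0.132,0.03]])

```text
clock: 2.5
ee_pos: [582.3, 345.4, 21.7]
ee_rot: [0.718, 0.696, 0.003, 0.001]
wrist_force: [-0.4, 0.3, 7.4]
opening: 0.49
grip_force: 61.0
```

```bash
python3 -c "
from h import *
s=readout.sense()
go([639,345,220],1.54)"
```

```text
2.5 [582.3 345.4  21.7] rv [ 0.26 -0.16  0.  ] sh [ 0.0019  0.0576 -0.198 ] F [-0.4  0.3  7.4] 60.97278714179993 0.49
```

>>> servo_tool(commands=[[0,0,0,0,0,-0.03,0.03],[0,0,0,0,0,-0.06,0.03],[0,0,0,0,0,-0.1,0.03],[0,0,0,0,0.03,-0.14,0.03],[0,0,0,0,0.06,-0.17,0.03],[0,0,0,0,0.06,-0.17,0.03],[0,0,0,0,0.06,-0.17,0.03]])

```text
clock: 3.08
ee_pos: [644.5, 342.6, 193.7]
ee_rot: [0.719, 0.695, 0.005, 0.002]
wrist_force: [-0.0, 0.3, -1.7]
opening: 0.494
grip_force: 61.5
```

```bash
python3 - <<'E'
from h import *
c=snap("wrist","w3")
go([639,-64,190],1.54)
im=c["pixels"].astype(int);g=im.min(2)
n,l,st,ce=cv2.connectedComponentsWithStats((g>110).astype(np.uint8))
for i in range(1,n):
    if st[i,4]>300: b=st[i];u=(b[0]+b[2]/2-.5,b[1]+b[3]/2-.5);print(b,u,onz(c,u,readout.sense()["ee_pos"][2]+18).round(1))
E
```

```text
3.1333 [641.8 342.3 190.6] rv [ 0.21 -0.1  -0.06] sh [-4.062e-01  1.020e-02 -1.000e-04] F [-1.4  0.1 -2.1] 61.469764709472656 0.49
[397 118 130  32 559] (np.float64(461.5), np.float64(133.5)) [694.4 408.6 208.6]
[ 58 228  93  50 439] (np.float64(104.0), np.float64(252.5)) [560.  367.2 208.6]
[ 296  268   63   63 2998] (np.float64(327.0), np.float64(299.0)) [645.9 343.1 208.6]
```

View pics/w3.png

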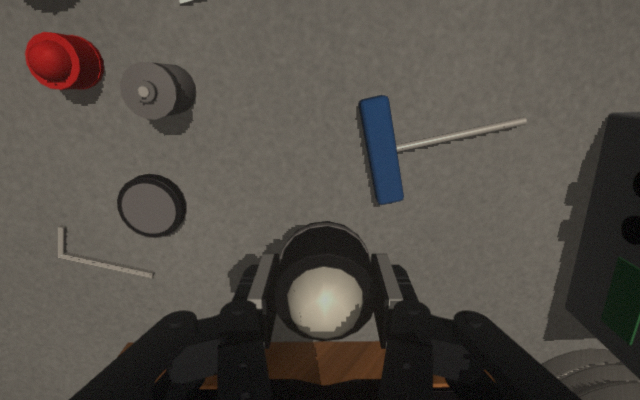

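The meter is held upright between the pads at (327,285), nearly centred. Next I'll traverse to above the gate.

>>> servo_tool(commands=[[0,0,0,-0.04,-0.003,0,0.03],[0,0,0,-0.08,-0.003,0,0.03],[0,0,0,-0.12,-0.003,0,0.03],[0,0,0,-0.16,-0.003,0,0.03],[0,0,0,-0.2,-0.003,0,0.03],[0,0,0,-0.24,-0.003,0,0.03],[0,0,0,-0.28,0,0,0.03],[0,0,0,-0.32,0.003,0,0.03],[0,0,0,-0.35,0.006,0,0.03],[0,0,0,-0.38,0.008,0,0.03],[0,0,0,-0.4,0.01,0,0.03],[0,0,0,-0.406,0.01,0,0.03]])

```text
clock: 4.13
ee_pos: [635.7, -66.4, 186.6]
ee_rot: [0.719, 0.695, -0.001, -0.001]
wrist_force: [-0.2, 0.4, -2.5]
opening: 0.492
grip_force: 61.5
```

>>> servo_tool(commands=[[0,0,0,0,0,0,0.03],[0,0,0,0,0,0,0.03],[0,0,0,0,0,0,0.03],[0,0,0,0,0,0,0.03]])

```text
clock: 4.47
ee_pos: [637.3, -62.0, 188.0]
ee_rot: [0.717, 0.697, -0.0, -0.0]
wrist_force: [0.3, -0.2, -1.6]
opening: 0.492
grip_force: 61.5
```

```bash
python3 - <<'E'
from h import *
go([638.5,-64.5,94],1.54)
c=snap("top","t2"); snap("side","s2"); snap("wrist","w4")
go([638.5,-64.5,94],1.54)
E
```

```text
4.4667 [637.3 -62.  188. ] rv [-0.05 -0.03  0.12] sh [-0.0025  0.0013  0.094 ] F [ 0.3 -0.2 -1.6] 61.45338177680969 0.49
4.6167 [637.7 -62.6 188.3] rv [-0.01 -0.01  0.09] sh [-0.0019  0.0009  0.0943] F [ 0.9 -0.8 -1. ] 61.453585624694824 0.49
```

View pics/s2.png

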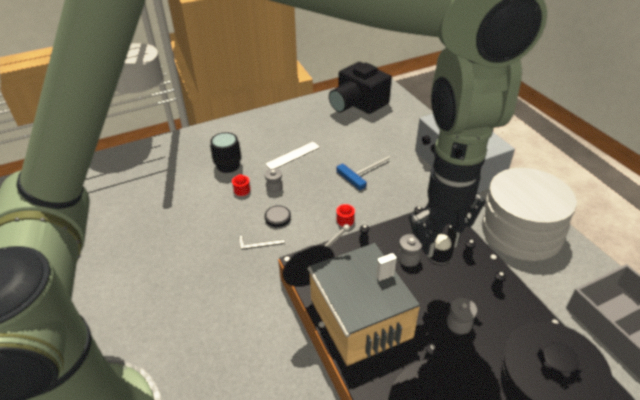

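The meter is above the gate at about (440,245), between the rollers and well clear of them. Lowering now.

>>> servo_tool(commands=[[0,0,0,-0.002,0.001,0.03,0.03],[0,0,0,-0.002,0.001,0.055,0.03],[0,0,0,-0.002,0.001,0.075,0.03],[0,0,0,-0.002,0.001,0.086,0.03],[0,0,0,-0.002,0.001,0.09,0.03],[0,0,0,-0.002,0.001,0.093,0.03],[0,0,0,-0.002,0.001,0.095,0.03],[0,0,0,-0.002,0.001,0.095,0.03],[0,0,0,-0.002,0.001,0.095,0.03],[0,0,0,-0.002,0.001,0.095,0.03]])

```text
clock: 5.45
ee_pos: [639.4, -66.0, 94.4]
ee_rot: [0.718, 0.696, 0.001, 0.001]
wrist_force: [-0.9, -0.4, -1.1]
opening: 0.492
grip_force: 61.5
```

>>> servo_tool(commands=[[0,0,0,0,0,0.001,0.03],[0,0,0,0,0,0.002,0.03],[0,0,0,0,0,0.003,0.03],[0,0,0,0,0,0.003,0.03],[0,0,0,0,0,0.003,0.03]])

```text
clock: 5.87
ee_pos: [639.0, -66.0, 91.8]
ee_rot: [0.718, 0.696, 0.0, 0.001]
wrist_force: [-2.6, 0.4, 6.8]
opening: 0.49
grip_force: 62.4
```

```bash
python3 - <<'E'
from h import *
go([638.5,-64.5,94],1.54)
c=snap("wrist","w5"); g=c["pixels"].astype(int).min(2)
n,l,st,ce=cv2.connectedComponentsWithStats((g>110).astype(np.uint8))
for i in range(1,n):
    if st[i,4]>800: b=st[i];u=(b[0]+b[2]/2-.5,b[1]+b[3]/2-.5);print(b,u,onz(c,u,109).round(1))
E
```

```text
5.8667 [639.  -66.   91.8] rv [ 0.07  0.02 -0.01] sh [ 0.0015 -0.0006 -0.0022] F [-2.6  0.4  6.8] 62.42375135421753 0.49
[  256     0   148   143 17092] (np.float64(329.5), np.float64(71.0)) [643.8  21.7 109. ]
[ 287  266   76   73 4367] (np.float64(324.5), np.float64(302.0)) [639.5 -65.2 109. ]
[ 597  283   43  117 1291] (np.float64(618.0), np.float64(341.0)) [764.5 -89.8 109. ]
```

>>> servo_tool(commands=[[0,0,0,0,0,0,0.07],[0,0,0,0,0,0,0.085],[0,0,0,0,0,0,0.085],[0,0,0,0,0,0,0.085],[0,0,0,0,0,-0.01,0.085],[0,0,0,0,0,-0.03,0.085],[0,0,0,0,0,-0.06,0.085],[0,0,0,0,0,-0.1,0.085],[0,0,0,0,0,-0.14,0.085],[0,0,0,0,0,-0.18,0.085],[0,0,0,0,0,-0.2,0.085],[0,0,0,0,0,-0.2,0.085]])

```text
clock: 6.92
ee_pos: [641.3, -66.3, 297.7]
ee_rot: [0.718, 0.696, 0.003, 0.005]
wrist_force: [0.1, -0.5, 0.4]
opening: 0.995
grip_force: 0.0
```

>>> servo_tool(commands=[[0,0,0,0,0,0,0.085],[0,0,0,0,0,0,0.085],[0,0,0,0,0,0,0.085]])

```text
clock: 7.17
ee_pos: [637.7, -65.6, 288.5]
ee_rot: [0.718, 0.696, -0.001, -0.001]
wrist_force: [0.4, 0.2, -0.6]
opening: 0.999
grip_force: 0.0
```

```bash
python3 - <<'E'
from h import *
c=snap("wrist","w6"); cv2.imwrite("pics/w6.png",c["pixels"][:,:,::-1])
g=c["pixels"].astype(int).min(2)
n,l,st,ce=cv2.connectedComponentsWithStats((g>110).astype(np.uint8))
for i in range(1,n):
    if st[i,4]>300: b=st[i];u=(b[0]+b[2]/2-.5,b[1]+b[3]/2-.5);print(b,u,onz(c,u,109).round(1))
# approach fin: tool x toward -x along lid (yaw 3.11)
go([527,-61.4,280],np.pi-.03)
E
```

```text
[   0    0   87   84 6537] (np.float64(43.0), np.float64(41.5)) [402.8  57.8 109. ]
[  468     0   172   323 19200] (np.float64(553.5), np.float64(161.0)) [851.1 -59.1 109. ]
[ 597    0   43  153 4994] (np.float64(618.0), np.float64(76.0)) [894.4  15.2 109. ]
[ 303   46   53   56 2248] (np.float64(329.0), np.float64(73.5)) [643.9  23.3 109. ]
[    0    88   222   242 38845] (np.float64(110.5), np.float64(208.5)) [426.4 -94.2 109. ]
[311 159  33  32 838] (np.float64(327.0), np.float64(174.5)) [639.7 -66.1 109. ]
[314 220  32  17 312] (np.float64(329.5), np.float64(228.0)) [ 640.6 -120.9  109. ]
[307 235  39  31 855] (np.float64(326.0), np.float64(250.0)) [ 636.4 -145.2  109. ]
[ 524  246  116   95 3698] (np.float64(581.5), np.float64(293.0)) [ 909.1 -205.4  109. ]
[433 267  43  63 802] (np.float64(454.0), np.float64(298.0)) [ 771.8 -206.8  109. ]
[ 610  294   30  106 1768] (np.float64(624.5), np.float64(346.5)) [ 976.3 -280.4  109. ]
[   0  353   61   47 1602] (np.float64(30.0), np.float64(376.0)) [ 274.5 -306.4  109. ]
7.2167 [637.7 -65.6 288.4] rv [ -0.12  -0.18 -90.05] sh [ 0.0008 -0.1108  0.0088] F [ 0.3  0.2 -0.5] 0.0 1.0
```

View pics/w6.png

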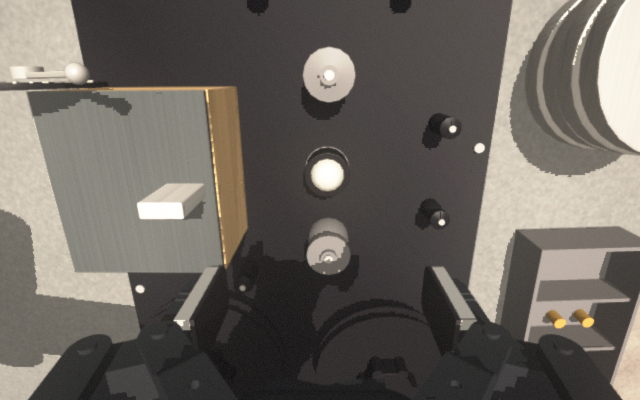

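The meter stands upright at (327,175), midway between the roller discs at (329,75) and (327,258). The fin is at (172,200), the pointer ball at (78,73), and the lid is shut. I'll move over the fin and refine the pointer.

>>> servo_tool(commands=[[0,0,-90,0.001,-0.1108,0.01,0.085],[0,0,-90,0.001,-0.1108,0.01,0.085],[0,0,-90,0.001,-0.1108,0.01,0.085],[0,0,-90,0.001,-0.1108,0.01,0.085],[0,0,-90,0.001,-0.1108,0.01,0.085],[0,0,-90,0.001,-0.1108,0.01,0.085],[0,0,-90,0.001,-0.1108,0.01,0.085],[0,0,-90,0.001,-0.1108,0.01,0.085],[0,0,-90,0.001,-0.1108,0.01,0.085],[0,0,-90,0.001,-0.1108,0.01,0.085],[0,0,-90,0.001,-0.1108,0.01,0.085],[0,0,-90,0.001,-0.1108,0.01,0.085]])

```text
clock: 8.22
ee_pos: [527.2, -61.2, 278.9]
ee_rot: [0.048, 0.999, 0.0, -0.001]
wrist_force: [0.1, 0.2, 0.1]
opening: 0.998
grip_force: 0.0
```

>>> servo_tool(commands=[[0,0,-2,0,0,0,0.085],[0,0,0,0,0,0,0.085],[0,0,0,0,0,0,0.085],[0,0,0,0,0,0,0.085]])

```text
clock: 8.55
ee_pos: [527.4, -61.2, 279.3]
ee_rot: [0.051, 0.999, 0.0, -0.001]
wrist_force: [-0.2, 0.3, 0.6]
opening: 0.994
grip_force: 0.0
```

```bash
python3 - <<'E'
from h import *
w,a,b=load("w6"),load("top0"),load("side0")
T=lambda x,y:(255+x/3.3-.35,140+y/3.3-.35); S=lambda x,y:(270+x/2.7-.3,160+y/2.7-.3)
print("ball",tri(w,(78,73),b,S(207,182)),tri(w,(78,73),a,T(528,284)))
print("finproj",proj(w,[[527.5,-61.3,212]]))
c=snap("wrist","w7")
print(proj(c,[[527.5,-61.3,212]]), readout.sense()["joints"].round(2))
g=c["pixels"].astype(int).min(2)
n,l,st,ce=cv2.connectedComponentsWithStats((g>120).astype(np.uint8))
for i in range(1,n):
    if 200<st[i,4]<8000: print(st[i],ce[i].round(0))
go([527.5,-61.3,184],np.pi-.03)
E
```

```text
ball (array([499.26093631,  27.95785007, 215.62169579]), [0.5, 0.5]) (array([499.26474743,  26.59022166, 215.68993988]), [1.1, 1.1])
finproj [[157.27661543 213.82537373]]
[[322.99494247 219.31019541]] [-0.25  0.27 -0.17  1.14  0.   -0.15]
[ 337    0   78   27 1837] [377.  12.]
[453  76  28  99 805] [465. 134.]
[   0  212   56  188 7498] [ 22. 316.]
[397 262  36  38 759] [412. 280.]
[314 266  30  29 679] [329. 280.]
[ 228  273   44   37 1194] [250. 291.]
8.6 [527.5 -61.3 279.5] rv [ 0.02 -0.09 -4.07] sh [-0.0001 -0.      0.0955] F [-0.4 -0.1 -0.9] 0.0 0.99
```

View pics/w7.png

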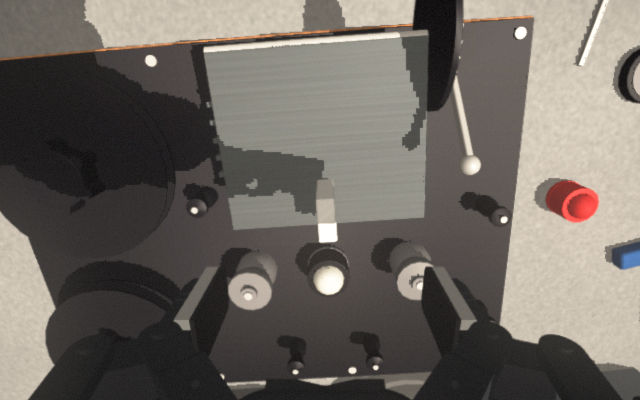

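```bash
python3 - <<'E'
from h import *
c=load("w7")
ex=np.array([.9995,-.03,0]);f=np.array([527.5,-61.3,0])
for d,z in[(-15,166),(-15,212),(15,212)]: print(d,z,proj(c,[f+ex*d+[0,0,z]]))
h=np.array([419.7,-57.9,160])
print("lid corners", proj(c,[h+ex*x+np.array([.03,.9995,0])*y+[0,0,6] for x in(0,130) for y in(75,-75)]))
for u in[(204,47),(233,230),(425,216)]: print(onz(c,u,166))
R=np.array(c["R"]);print(-R.T@c["t"],R[2])
E
python3 - <<'E'
import sys; sys.path.insert(0,'.')
import os; os.chdir('.')
from h import crop; crop("w7",190,20,490,310,2.0,"cw7")
E
```

```text
-15 166 [[321.76934269 176.70715157]]
-15 212 [[321.23844137 196.86080446]]
15 212 [[324.67422962 240.76533462]]
lid corners [[426.00350991  32.36318557]
 [199.07251769  49.89965902]
 [422.23629066 216.32401171]
 [229.91943678 228.92223788]]
[ 416.04493607 -129.22693798  166.        ]
[ 548.53629199 -134.52908053  166.        ]
[551.83141698  15.29828903 166.        ]
[443.75165095 -51.94758328 413.66422991] [ 0.3248527  -0.03186963 -0.94522751]
```

View pics/cw7.png

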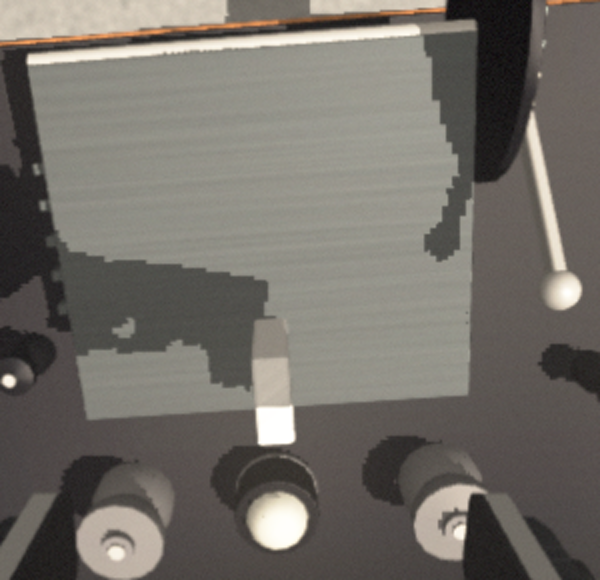

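The crop shows the fin top spanning v≈199–241 at u≈326. That is within 2 mm of the prediction, so I'll descend and pinch.

>>> servo_tool(commands=[[0,0,-4,0,0.001,0.03,0.085],[0,0,-4,0,0.001,0.06,0.085],[0,0,-4,0,0.001,0.08,0.085],[0,0,-4,0,0.001,0.09,0.085],[0,0,-4,0,0.001,0.093,0.085],[0,0,-4,0,0.001,0.093,0.085],[0,0,-4,0,0.001,0.093,0.04],[0,0,-4,0,0.001,0.093,0],[0,0,-4,0,0.001,0.093,0],[0,0,-4,0,0.001,0.093,0],[0,0,-4,0,0.001,0.093,0],[0,0,-4,0,0.001,0.093,0]])

```text
clock: 9.6
ee_pos: [528.2, -60.5, 187.7]
ee_rot: [0.016, 1.0, -0.0, 0.0]
wrist_force: [0.3, -0.5, 2.8]
opening: 0.136
grip_force: 3.3
```

>>> servo_tool(commands=[[0,0,0,0,0,0,0],[0,0,0,0,0,0,0],[0,0,0,0,0,0,0],[0,0,0,0,0,0,0]])

```text
clock: 9.93
ee_pos: [528.3, -60.5, 187.8]
ee_rot: [0.016, 1.0, -0.0, 0.0]
wrist_force: [-1.9, -0.1, 5.4]
opening: 0.133
grip_force: 58.6
```

```bash
python3 - <<'E'
from h import *
s=readout.sense(); p=s["ee_pos"]; h=np.array([420,-57.,160]); ax=np.array([.03,.9995,0])
for k in range(1,13):
    th=.64*k/12; print(th); go(h+Ro.from_rotvec(-ax*th).apply(p-h),np.pi-.03,th,s)
E
```

```text
0.05333333333333334
9.9333 [528.3 -60.5 187.8] rv [-0.01 -3.01 -0.1 ] sh [ 0.0016 -0.     -0.0057] F [-1.9 -0.1  5.4] 58.587931394577026 0.13
0.10666666666666667
9.9333 [528.3 -60.5 187.8] rv [-0.02 -6.07 -0.1 ] sh [ 0.0036 -0.     -0.0114] F [-1.9 -0.1  5.4] 58.587931394577026 0.13
0.16
9.9333 [528.3 -60.5 187.8] rv [-0.02 -9.12 -0.1 ] sh [ 0.0058 -0.     -0.0169] F [-1.9 -0.1  5.4] 58.587931394577026 0.13
0.21333333333333335
9.9333 [528.3 -60.5 187.8] rv [ -0.02 -12.18  -0.1 ] sh [ 0.0083 -0.     -0.0223] F [-1.9 -0.1  5.4] 58.587931394577026 0.13
0.26666666666666666
9.9333 [528.3 -60.5 187.8] rv [ -0.02 -15.23  -0.1 ] sh [ 0.0111 -0.     -0.0276] F [-1.9 -0.1  5.4] 58.587931394577026 0.13
0.32
9.9333 [528.3 -60.5 187.8] rv [ -0.03 -18.29  -0.1 ] sh [ 0.0142 -0.     -0.0327] F [-1.9 -0.1  5.4] 58.587931394577026 0.13
0.37333333333333335
9.9333 [528.3 -60.5 187.8] rv [ -0.03 -21.35  -0.1 ] sh [ 0.0176 -0.     -0.0376] F [-1.9 -0.1  5.4] 58.587931394577026 0.13
0.4266666666666667
9.9333 [528.3 -60.5 187.8] rv [ -0.03 -24.4   -0.1 ] sh [ 0.0212 -0.     -0.0424] F [-1.9 -0.1  5.4] 58.587931394577026 0.13
0.48
9.9333 [528.3 -60.5 187.8] rv [ -0.03 -27.46  -0.1 ] sh [ 0.025  -0.0001 -0.0469] F [-1.9 -0.1  5.4] 58.587931394577026 0.13
0.5333333333333333
9.9333 [528.3 -60.5 187.8] rv [ -0.04 -30.51  -0.1 ] sh [ 0.0291 -0.0001 -0.0512] F [-1.9 -0.1  5.4] 58.587931394577026 0.13
0.5866666666666667
9.9333 [528.3 -60.5 187.8] rv [ -0.04 -33.57  -0.1 ] sh [ 0.0335 -0.0001 -0.0553] F [-1.9 -0.1  5.4] 58.587931394577026 0.13
0.64
9.9333 [528.3 -60.5 187.8] rv [ -0.04 -36.62  -0.1 ] sh [ 0.038  -0.0001 -0.0592] F [-1.9 -0.1  5.4] 58.587931394577026 0.13
```

>>> servo_tool(commands=[[0,-1.5,0,0.001,0,-0.003,0],[0,-3,0,0.0016,0,-0.0057,0],[0,-4.5,0,0.0026,0,-0.0086,0],[0,-6.1,0,0.0036,0,-0.0114,0],[0,-7.6,0,0.0047,0,-0.0142,0],[0,-9.1,0,0.0058,0,-0.0169,0],[0,-10.6,0,0.007,0,-0.0196,0],[0,-12.2,0,0.0083,0,-0.0223,0],[0,-13.7,0,0.0097,0,-0.025,0],[0,-15.2,0,0.0111,0,-0.0276,0],[0,-15.2,0,0.0111,0,-0.0276,0],[0,-15.2,0,0.0111,0,-0.0276,0]])

```text
clock: 10.93
ee_pos: [517.2, -60.1, 215.1]
ee_rot: [0.016, 0.991, -0.002, 0.133]
wrist_force: [2.9, -0.5, -1.5]
opening: 0.133
grip_force: 58.6
```

```bash
python3 - <<'E'
from h import *
s=readout.sense(); p0=np.array([528.3,-60.5,187.8]); h=np.array([420,-57.,160]); ax=np.array([.03,.9995,0])
print(s["joints"].round(2),s["ft_torque"].round(2))
for k in range(5,13):
    th=.64*k/12; print(round(th,3)); go(h+Ro.from_rotvec(-ax*th).apply(p0-h),np.pi-.03,th,s)
E
```

```text
[-0.3   0.11 -0.58  0.62  0.07 -0.26] [-0.   -0.14  0.04]
0.267
10.9333 [517.2 -60.1 215.1] rv [-0.03 -0.04 -0.1 ] sh [-0.0001 -0.0001 -0.0003] F [ 2.9 -0.5 -1.5] 58.60912084579468 0.13
0.32
10.9333 [517.2 -60.1 215.1] rv [-0.03 -3.1  -0.1 ] sh [ 0.0016 -0.0001 -0.006 ] F [ 2.9 -0.5 -1.5] 58.60912084579468 0.13
0.373
10.9333 [517.2 -60.1 215.1] rv [-0.04 -6.16 -0.1 ] sh [ 0.0035 -0.0001 -0.0117] F [ 2.9 -0.5 -1.5] 58.60912084579468 0.13
0.427
10.9333 [517.2 -60.1 215.1] rv [-0.04 -9.21 -0.1 ] sh [ 0.0058 -0.0001 -0.0172] F [ 2.9 -0.5 -1.5] 58.60912084579468 0.13
0.48
10.9333 [517.2 -60.1 215.1] rv [ -0.04 -12.27  -0.1 ] sh [ 0.0083 -0.0001 -0.0226] F [ 2.9 -0.5 -1.5] 58.60912084579468 0.13
0.533
10.9333 [517.2 -60.1 215.1] rv [ -0.04 -15.32  -0.1 ] sh [ 0.0111 -0.0001 -0.0279] F [ 2.9 -0.5 -1.5] 58.60912084579468 0.13
0.587
10.9333 [517.2 -60.1 215.1] rv [ -0.05 -18.38  -0.1 ] sh [ 0.0142 -0.0001 -0.033 ] F [ 2.9 -0.5 -1.5] 58.60912084579468 0.13
0.64
10.9333 [517.2 -60.1 215.1] rv [ -0.05 -21.43  -0.1 ] sh [ 0.0176 -0.0001 -0.0379] F [ 2.9 -0.5 -1.5] 58.60912084579468 0.13
```

>>> servo_tool(commands=[[0,-2,0,0.001,0,-0.004,0],[0,-4,0,0.0022,0,-0.0077,0],[0,-6.2,0,0.0035,0,-0.0117,0],[0,-8,0,0.0048,0,-0.015,0],[0,-10,0,0.0064,0,-0.0187,0],[0,-12.3,0,0.0083,0,-0.0226,0],[0,-14,0,0.0098,0,-0.0256,0],[0,-16,0,0.0118,0,-0.029,0],[0,-18.4,0,0.0142,0,-0.033,0],[0,-20,0,0.016,0,-0.0356,0],[0,-21.4,0,0.0176,0,-0.0379,0],[0,-21.4,0,0.0176,0,-0.0379,0]])

```text
clock: 11.93
ee_pos: [489.9, -59.3, 246.8]
ee_rot: [0.015, 0.949, -0.005, 0.314]
wrist_force: [4.7, -0.6, -3.1]
opening: 0.13
grip_force: 59.0
```

>>> servo_tool(commands=[[0,0,0,0,0,0,0],[0,0,0,0,0,0,0],[0,0,0,0,0,0,0],[0,0,0,0,0,0,0]])

```text
clock: 12.27
ee_pos: [490.2, -59.3, 246.6]
ee_rot: [0.015, 0.949, -0.005, 0.313]
wrist_force: [3.6, -1.5, -2.8]
opening: 0.128
grip_force: 59.1
```

```bash
python3 - <<'E'
from h import *
s=readout.sense(); R=Ro.from_quat(s["ee_rot"]); print(s["ee_pos"],R.apply([0,0,1]),s["wrist_force"],s["grip_force"],s["joints"].round(2))
snap("side","s9");snap("wrist","w9");snap("top","t9")
a=cv2.imread("pics/side0.png");
x=[cv2.resize(cv2.imread(f"pics/{f}.png")[y0:y0+200,x0:x0+260],None,fx=1.5,fy=1.5,interpolation=cv2.INTER_CUBIC) for f,x0,y0 in(("s9",270,160),("t9",340,100))]
w=cv2.imread("pics/w9.png"); w=cv2.resize(w,(468,292))
out=np.zeros((592,780,3),np.uint8); out[:300,:390]=x[0];out[:300,390:]=x[1];out[300:592,:468]=w;cv2.imwrite("pics/m9.png",out)
E
```

```text
[490.20932058 -59.27741903 246.58078671] [ 0.5950002  -0.01896117 -0.80350186] [ 3.6318009  -1.52435839 -2.78427945] 59.096535444259644 [-0.4  -0.18 -0.95  0.19  0.22 -0.3 ]
```

View pics/m9.png

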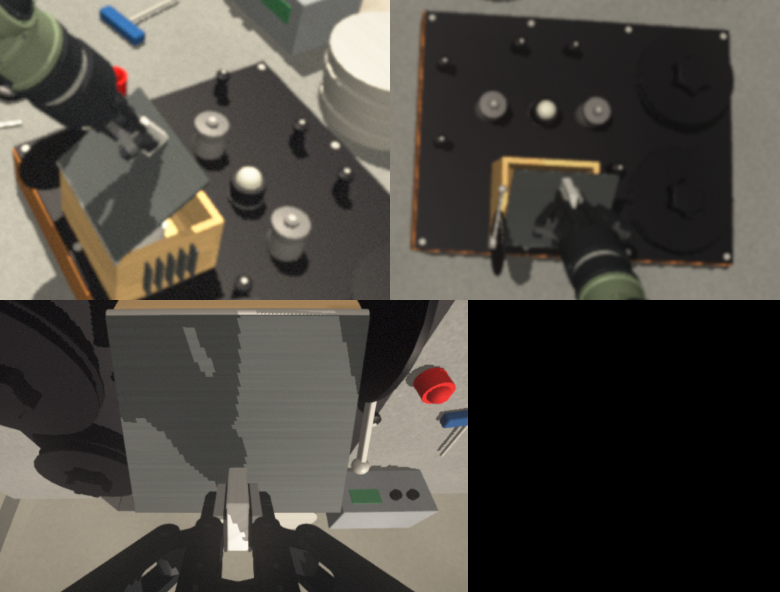

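The lid is raised with the fin pinched, and the meter is still midway between the rollers. Next I'll check the lid's angle from its free-edge corners.

```bash
python3 - <<'E'
from h import *
w,b,t=load("w9"),load("s9"),load("t9")
W=lambda x,y:(x*640/468,(y-300)*400/292); S=lambda x,y:(270+x/1.5,160+y/1.5); T=lambda x,y:(340+(x-390)/1.5,100+y/1.5)
ex=np.array([.9995,-.03,0]);ey=np.array([.03,.9995,0])
for hx in (420,):
  h=np.array([hx,-57.,160])
  for n,X in [("farL",tri(w,W(342,512),b,S(137,93))),("farR",tri(w,W(134,513),b,S(206,180))),("farR wt",tri(w,W(134,513),t,T(620,175))),("ball ws",tri(w,W(361,467),b,(346.4,227.1))),("ball wt",tri(w,W(361,467),t,T(503,190)))]:
    d=X[0]-h; print(n,X[0].round(1),X[1],"loc",(d@ex).round(1),(d@ey).round(1),"ang",np.arctan2(d[2],d@ex).round(3),"len",np.hypot(d[2],d@ex).round(1))
g=load("w9")["pixels"].astype(int).min(2)
# predicted far corners for lid angles, upper face (6 mm)
h=np.array([420,-57.,160])
for th in(.58,.64,.70):
    print(th,[proj(c,[h+Ro.from_rotvec(-ey*th).apply(ex*130+ey*y+[0,0,6]) for y in(75,-75)]).round(0).tolist() for c in(w,b)], "ball",[proj(c,[h+Ro.from_rotvec(-ey*th).apply(ex*95+ey*86)]).round(1).tolist() for c in(w,b,t,load("w6"),load("w7"))])
E
```

```text
farL [515.5  10.2 242.2] [3.9, 3.9] loc 93.4 70.0 ang 0.721 len 124.4
farR [ 515.4 -133.3  242.8] [0.8, 0.8] loc 97.7 -73.4 ang 0.703 len 128.0
farR wt [ 520.3 -136.1  242. ] [1.3, 1.3] loc 102.6 -76.1 ang 0.674 len 131.4
ball ws [497.8  26.5 218.6] [0.5, 0.5] loc 75.3 85.8 ang 0.662 len 95.4
ball wt [496.3  25.5 220. ] [0.6, 0.6] loc 73.8 84.7 ang 0.683 len 95.1
0.58 [[[460.0, 283.0], [187.0, 284.0]], [[365.0, 218.0], [412.0, 281.0]]] ball [[[486.6, 221.3]], [[348.3, 228.7]], [[413.8, 224.4]], [[86.5, 74.7]], [[464.3, 166.6]]]
0.64 [[[465.0, 291.0], [181.0, 292.0]], [[363.0, 217.0], [410.0, 280.0]]] ball [[[491.4, 226.0]], [[346.7, 227.4]], [[414.2, 225.8]], [[75.5, 74.7]], [[467.7, 163.1]]]
0.7 [[[471.0, 299.0], [175.0, 300.0]], [[360.0, 215.0], [407.0, 278.0]]] ball [[[496.7, 230.3]], [[344.9, 226.2]], [[414.6, 227.3]], [[63.9, 74.8]], [[471.1, 158.8]]]
```

Lid and pointer both measure about 0.64–0.65 rad, and the tool's tilt is 0.637. The meter is within a few mm of the midpoint. Handing in.

```bash
python3 -c "
from h import *
s=readout.sense();print(s['clock'],s['grip_force'],abs(s['qd']).max())
print(env.sign_off())"
```

```text
12.4167 59.02294099330902 0.0026011087317099235
the job is handed in; nothing more can be done
None
```

I handed the job in at 12.4 s (no verdict came back): the meter stands within a few mm of the midpoint between the two large rollers, and the gripper still holds the lid by its fin at about 0.64 rad, against about 0.645 rad measured for the pointer.

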